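Start the tip steriliser and hold the sprung forceps in it at the marked gap

ROBOT

A 6-joint arm with a two-finger parallel gripper is mounted at the origin on a cart in front of the work surface, level with it; the furniture and walls round the work are solid. World frame = base frame: x ahead of the robot, y to its left, z up, the work surface at z = 0. Lengths are in m, angles in degrees, forces in N, time in s.
With the tool pointing down it reaches from about 0.3 to 0.75 m from the base axis. Payload 8.5 kg.
Tool frame: the origin (TCP) lies at the very end of the fingers, on their centre line; the grasp point (between the pads) lies 19 mm behind it (env.tcp_to_grasp is the distance from the TCP to the grasp point, in m); z points along the fingers, y is the line along which they close (so a half turn about z gives the same grasp; the last joint's range is limited). The gripper opens to 85 mm and grips with 20 to 120 N. Pads are 22 mm wide; open, the fingers measure 114 mm over their backs; the gripper's body (76 mm by 85 mm) begins 54 mm behind the grasp point. The pads swing forward as they close: fully open they stand 13 mm farther back than shut.
Start: joints at [54.7, 21.807, 74.336, -0, 83.858, -12.336], TCP at [0.215, 0.506, 0.231] pointing down, gripper open.
Joint ranges: [-178.18, 178.18], [-50.72, 133.34], [12.68, 142.11], [-81.47, 261.47], [9.98, 163.14], [-165.26, 165.26]. Speed limits (degrees/s): [136.94, 136.94, 180, 180, 180, 180].

INTERFACE

Orientations are given as a 3x3 rotation matrix whose columns are the frame's x, y, z axes.
In Python, from rig import status, get_image, env gives the robot as it stands.
- The arm moves only by the shell command python3 -m handwheel 'ROWS' [FORCE]. ROWS is text: rows parted by semicolons, each of 7 numbers parted by spaces: the shift along the world's x, y, z in cm, then the turn, a rotation vector about the world's x, y, z in degrees, then the opening, from 0 (shut) to 1 (fully open). In form: dx dy dz wx wy wz gripper; .... A call has 1 to 8 rows; each row is the pose to reach, as a shift and turn from the pose commanded when the call began; what a row does not reach only later rows make up. A row lasts 1/12 s, in which the tool goes at most 41.7 mm and 7.16 degrees, less where a joint would pass 70% of its speed; a pose out of reach is approached as far as the arm can. A call with a gripper value outside its range is refused whole. The fingers move at their own pace and stop on an object; FORCE is the grip in N (left out, the last holds). Time passes only in rows, so rows that repeat a pose let the fingers close. It gives the time, the measured TCP pose, the force, the opening and the grip force at its end, in the units of the state.
- status.observe(): the state, without advancing time (a new reading comes with each control period).
- get_image(name): name is "side" or "top"; returns a dict with "color" (400x640x3 uint8, red, green, blue), "vertical_fov" (degrees; the focal length in pixels is half the picture's height over the tangent of half this angle, whatever the lens; pixels are square), "cx", "cy" (the principal point, pixels), "xyz" and "orientation" of the camera in the world. Camera axes: x right, y down, z forward; pixel columns grow to the right and rows downward; lengths in m; the calibration is good to about 2 mm. A picture is of the moment at which its call begins. There is no depth.
- env.close_job(): hands the job in; it is judged then, once.
The state is a dict: "time_s": time; "q": joint angles; "qvel": joint speeds; "joint_efforts": joint torques, N m; "position": TCP position; "tool_rot": TCP orientation; "ft_force": force on the tool from outside, world axes, zero at the start; "wrist_torque": the same for the moment, N m; "grip_width": finger opening in m; "gripper_force": force on a finger pad.
Only numpy, scipy, OpenCV 4.12 (cv2) and the standard library are available. Lean on these libraries where they do the work, as an engineer would, in place of code of your own. Each camera call takes 0.05 s, during which the arm holds its last target. There are 200 camera calls.

TASK

Start the tip steriliser: swing the red-knobbed lever on its timer box right round to its stop, then let it go so that it springs back. Then take the sprung forceps off the blue rest, squeeze them until their tips stand at the marked 10 mm gap (red ring on the guide pin level with the leg that the pin runs through) and slide the tips about 3 cm straight into the steriliser's bore without knocking against it or touching it at the end. Finish while still holding them there, clear of everything, with the gap steady; do not put them down or let go, and leave the bottle, tape, gauze and packets undisturbed.

Things in the scene. Friction and masses are not known exactly. Their poses are not given: they have to be found in the camera images.
- steriliser: bench tip steriliser, fixed, 135 mm deep (x), 195 mm wide (y), 135 mm tall: white base 27 mm high, on it a white barrel of 70 mm diameter along the x axis, centre line 100 mm above the worktop, and on the barrel's -y side a grey timer box (top 68 mm above the worktop). Origin on the worktop under the barrel, midway along the base; +x points into the bore, away from the robot; +z up
- bore_mouth (a point): centre of the mouth of the bore, in the white ceramic collar (51 mm outer diameter) at the barrel's front, 100 mm above the worktop; axes as the steriliser's: the bore runs along +x from here, 34 mm inside diameter, about 105 mm deep. Relaxed forceps are too wide for it
- timer_lever (a joint): angle of the sprung start lever on the timer box, rad: 0 at rest (lever points along the steriliser's -x, towards the robot), 1.2 at its stop (counter-clockwise seen from above: the knob goes to the steriliser's -y side); it must pass 1.1. Moving the knob takes about 1.5 N at rest, 4 N at the stop; let go, it springs back to 0 in about a second
- lever_knob (a point): middle of the red upright knob at the lever's end: 14 mm diameter, 30 mm tall (15 mm above and below this point), 97 mm above the worktop; below it is the flat steel lever arm, 10 mm wide, which runs to the pivot
- lever_pivot (a point): point on the lever's upright pivot axis at the height of the knob's middle, 60 mm from the knob; the hub itself ends 14 mm lower
- rest: instrument rest, fixed: steel plate 150 x 104 x 5 mm with two blue cross bars at x = -55 and +55 mm, tops 40 mm above the worktop, with upturned ends to 52 mm; 100 mm free between the bars for fingers. Origin on the worktop at its centre, x along the forceps that lie on it
- forceps: sprung steel forceps, loose, 60 g, lying on the rest's two bars, legs side by side, tips along +x. Origin midway between the finger plates at mid height (45 mm above the worktop on the rest); x along the midline from the heel (x = -108 mm) to the tips (x = +100 mm), y across the legs, z up. The legs are 10 mm high; they hinge at the heel (x = -95 mm) and springs push them apart
- forceps_grip (a point): the forceps' origin, where to squeeze along y: flat ribbed finger plates on the outsides, from x = -36 to +36 mm. Relaxed they are 40 mm apart over the outsides here (43 mm at x = +20 mm). At the marked gap the outsides are parallel and 26 mm apart, squeeze about 8 N; 1 mm of width here is 2 mm of tip gap. From 40 mm the force grows evenly from zero
- forceps_leg_l (a joint): how far the left (+y) leg is squeezed inwards, rad: 0 relaxed (both legs so: 39 mm tip gap), 0.075 at the mark, 0.1 tips touching. The centre of mass is about 7 mm ahead (+x) of the origin; held only lightly, before the pads lie flat on the plates, the forceps can tip in the grip
- forceps_leg_r (a joint): the same for the right (-y) leg. A guide pin fixed to this leg at x = +46 mm runs through the left leg; its red ring (4 mm wide) is level with the left leg at the marked 10 mm gap
- tip_l (a point): inner face of the end of the left (+y) forceps tip, at forceps x = +100 mm. Each tip is 2.4 mm thick and 5 mm high, so the pair is 15 mm wide at the marked gap
- tip_r (a point): inner face of the end of the right (-y) forceps tip; its distance from tip_l is the tip gap
- bottle_white: bystander: white bottle, 61 mm diameter, 150 mm tall, loose; origin at its foot
- tape_roll_c: bystander: tape roll standing on end, 33 mm diameter, 60 mm tall, loose
- needle_pack_1: bystander: needle packet 30 x 86 x 9 mm, loose
- needle_pack_2: bystander: needle packet 30 x 86 x 9 mm, loose
- gauze: bystander: gauze pad 37 x 57 x 10 mm, loose

How it is judged (in metres and radians):
On the way, in this order (a step that is already met when the one before it is completed fails the run):
1. the lever is swung to its stop (value of joint timer_lever above 1.1 rad), for 0.1 s.
2. the lever is released and has sprung back to rest (value of joint timer_lever below 0.1 rad and contact force between the fingers and steriliser below 0.1 N), for 0.1 s.
3. the forceps are lifted off the rest in the gripper (z of forceps in the frame of rest above 0.075 m and contact force between forceps and rest below 0.05 N and contact force between the fingers and forceps above 0.5 N), for 0.2 s.
At the end, for the whole second after the job is handed in: The gripper holds the forceps with a tip gap of 7 to 13 mm, both tips 18 to 45 mm inside the bore and touching neither it nor anything else, at rest through the last second; the lever is back at rest (distance between tip_l and tip_r between 0.007 and 0.013 m and x of tip_l in the frame of bore_mouth between 0.018 and 0.045 m and x of tip_r in the frame of bore_mouth between 0.018 and 0.045 m and horizontal distance between each of tip_l, tip_r and bore_mouth below 0.048 m and z of tip_l in the frame of bore_mouth between -0.015 and 0.015 m and contact force between forceps and steriliser below 0.3 N and contact force between forceps and rest below 0.05 N and contact force between the fingers and forceps above 2 N and linear speed of forceps below 0.02 m/s and angular speed of forceps below 0.2 rad/s and value of joint timer_lever below 0.1 rad); the arm keeps its last pose, push and grip.
It fails at once if the forceps are knocked hard against the steriliser (over 6 N) (contact force between forceps and steriliser above 6 N).
It fails at once if a bystander is disturbed (moved over 30 mm) (distance of any of bottle_white, tape_roll_c, needle_pack_1, needle_pack_2, gauze from where it was at the start of the episode above 0.03 m).
It also fails if it takes over 56 s, if anything falls off the work surface, if the arm or the gripper's body presses on something with over 40 N, if the wrist force passes 120 N, or if a joint passes its speed limit or range.

## Working session

There is one attempt and no reset: what is moved stays moved. The work goes in short steps, Python scripts to look and compute and a shell command to move; the robot and the scene stay as the last step left them, time stands still between calls to the robot, and variables do not carry over. Pictures are saved under pics/ and viewed, at most 10 in all, crops included, and the job is handed in when it is done.

```bash
mkdir -p pics; ls; cat > h.py <<'E'
import numpy as np,cv2
from rig import status,get_image,env
def snap(n,f):
    d=get_image(n); cv2.imwrite('pics/'+f,d['color'][:,:,::-1]); return d
def ray(d,u,v):
    f=200/np.tan(np.radians(d['vertical_fov'])/2)
    r=np.array(d['orientation'])@np.array([(u-d['cx'])/f,(v-d['cy'])/f,1.]); return np.array(d['xyz']),r
def onz(d,u,v,z):
    o,r=ray(d,u,v); return o+r*(z-o[2])/r[2]
def proj(d,p):
    f=200/np.tan(np.radians(d['vertical_fov'])/2)
    c=np.array(d['orientation']).T@(np.array(p)-np.array(d['xyz'])); return np.array([d['cx']+f*c[0]/c[2],d['cy']+f*c[1]/c[2]])
E
python3 - <<'E'
from h import *
import pickle
D={}
for n in('top','side'):
    d=snap(n,n+'0.png'); D[n]=d; print(n,d['xyz'],np.round(d['orientation'],3).tolist(),d['vertical_fov'],d['cx'],d['cy'])
pickle.dump(D,open('d0.pkl','wb'))
s=status.observe(); print(s['position'],s['tool_rot'],s['time_s'],s['grip_width'])
E
```

```text
pics
top [ 0.43432612 -0.12326329  1.01952162] [[-0.014, -0.995, 0.104], [-1.0, 0.012, -0.022], [0.021, -0.104, -0.994]] 54.99844324099449 310.35649851431197 197.54362551530122
side [ 0.57729142 -0.90626251  0.73407149] [[0.998, 0.042, -0.049], [0.065, -0.653, 0.755], [-0.0, -0.757, -0.654]] 56.42905583704807 320.07292042352765 201.7799876502346
[0.21443059 0.50619198 0.23077366] [[-9.20748773e-01  3.90155256e-01 -7.57753345e-04]
 [ 3.90155890e-01  9.20748197e-01 -1.06721994e-03]
 [ 2.81318558e-04 -1.27828338e-03 -9.99999143e-01]] 0.1 0.08533209702908646
```

View pics/top0.png

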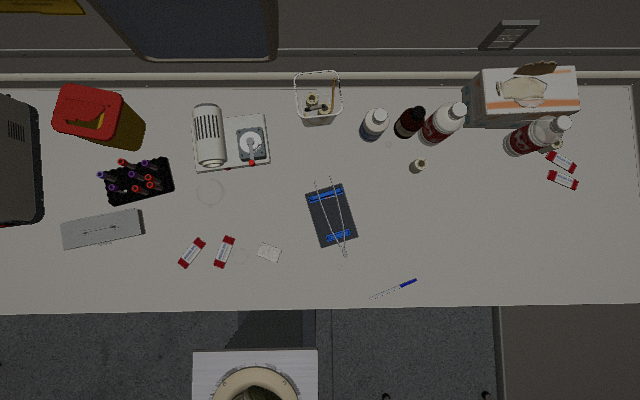

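View pics/side0.png

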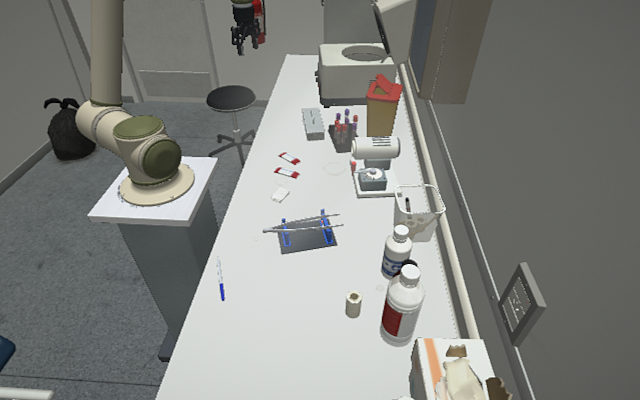

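The top view shows the steriliser at (230,140) with the red knob at (251,162). The rest is at (332,215) with the forceps' tips near (322,180) and heel at (345,253). The side view shows the barrel at (375,148) and the rest at (307,232). I'll measure these next.

```bash
python3 - <<'E'
from h import *
import pickle
D=pickle.load(open('d0.pkl','rb'))
def blobs(d,m,box,mn=3):
    x0,y0,x1,y1=box; mm=np.zeros_like(m,np.uint8); mm[y0:y1,x0:x1]=m[y0:y1,x0:x1]
    n,l,s,c=cv2.connectedComponentsWithStats(mm)
    return [(c[i].round(1),s[i].tolist()) for i in range(1,n) if s[i][4]>=mn]
for n,box,bb in(('top',(235,150,270,175),(295,175,365,255)),('side',(335,150,400,200),(260,195,350,260))):
    c=D[n]['color'].astype(int); R,G,B=c[...,0],c[...,1],c[...,2]
    print(n,'red',blobs(D[n],(R>110)&(R>1.8*G)&(R>1.8*B),box))
    print(n,'blue',blobs(D[n],(B>90)&(B>1.6*R),bb))
t=D['top']['color'][:,:,::-1]; s=D['side']['color'][:,:,::-1]
a=cv2.resize(t[95:180,180:280],None,fx=4,fy=4,interpolation=cv2.INTER_CUBIC)
b=cv2.resize(t[170:262,295:365],None,fx=4,fy=4,interpolation=cv2.INTER_CUBIC)
e=cv2.resize(s[125:200,335:415],None,fx=3,fy=3,interpolation=cv2.INTER_CUBIC)
g=cv2.resize(s[200:260,255:355],None,fx=4,fy=4,interpolation=cv2.INTER_CUBIC)
o=np.zeros((600,800,3),np.uint8)
o[0:340,0:400]=a;o[0:368,400:680]=b;o[341:566,0:240]=e;o[360:600,400:800]=g
cv2.imwrite('pics/c0.png',o)
E
```

```text
top red [(array([251., 162.]), [249, 160, 5, 5, 23])]
top blue [(array([338.8, 190.6]), [335, 187, 8, 8, 36]), (array([326.3, 194.1]), [319, 190, 16, 10, 70]), (array([313.4, 198.4]), [308, 195, 11, 8, 47]), (array([346.9, 231.8]), [344, 229, 7, 7, 32]), (array([338.7, 234.4]), [334, 231, 10, 8, 51]), (array([329.7, 237.4]), [326, 234, 9, 8, 46])]
side red [(array([353.3, 162.6]), [352, 162, 4, 2, 7])]
side blue [(array([322.2, 209.6]), [321, 209, 3, 2, 5]), (array([322. , 213.5]), [321, 213, 3, 2, 6]), (array([283.1, 220.2]), [282, 218, 3, 5, 12]), (array([325.2, 221.7]), [323, 218, 6, 8, 32]), (array([320.2, 222.8]), [319, 220, 3, 6, 10]), (array([284.5, 227. ]), [283, 226, 4, 3, 12]), (array([327.5, 235.6]), [322, 228, 11, 16, 106]), (array([285.7, 239. ]), [282, 232, 9, 15, 66])]
```

View pics/c0.png

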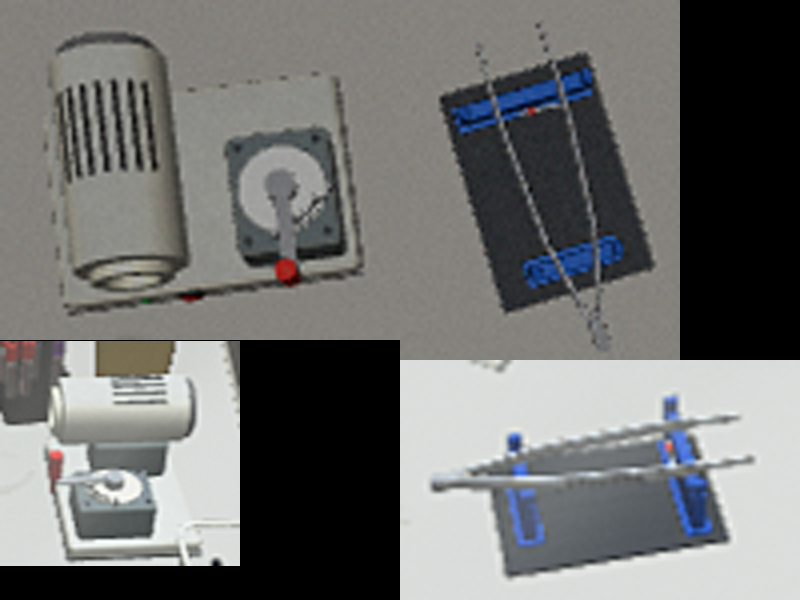

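The crops show:
- **Steriliser:** knob at top (251.5,162.5), hub at (250.5,140.7), collar at (212,163). Base corners are at (197,173), (270,162) and (265,114).
- **Forceps:** tips at (314.5,181.7) and (330,176), heel end at (345.5,256).

```bash
python3 - <<'E'
from h import *
import pickle
D=pickle.load(open('d0.pkl','rb')); T,S=D['top'],D['side']
def tri(a,b):
    o1,r1=ray(T,*a);o2,r2=ray(S,*b)
    A=np.stack([r1,-r2],1);k=np.linalg.lstsq(A,o2-o1,rcond=None)[0]
    p,q=o1+k[0]*r1,o2+k[1]*r2; return ((p+q)/2).round(4),np.linalg.norm(p-q).round(4)
print('base FL,FR,BR',[onz(T,*p,.027).round(4) for p in((197,173),(270,162),(265,114.2))])
print('side base FR',onz(S,335+68/3,125+217/3,.027), 'BR',onz(S,335+200/3,125+205/3,.027))
print('knob',onz(T,251.3,162.3,.112),tri((251.3,162.3),(353.3,162.3)),'side',onz(S,353.3,162.3,.112))
print('pivot',onz(T,250.3,140.6,.083),'side',onz(S,335+115/3,125+140/3,.083))
print('mouth',onz(T,212,163,.1),tri((212,163),(353,148)))
for n,p in(('tipl',(314.5,181.7)),('tipr',(330,176)),('heel',(345.3,256))): print(n,onz(T,*p,.045))
for n,p in(('tipl',(255+737/4-100,200+57/4)),('tipr',(255+352/4,200+100/4)),('heel',(255+32/4,200+122/4))): print('s',n,onz(S,*p,.045))
b=[(338.8,190.6),(326.3,194.1),(313.4,198.4),(346.9,231.8),(338.7,234.4),(329.7,237.4)]
print('bars',[onz(T,*p,.042).round(3) for p in b])
c=T['color'];g=cv2.cvtColor(c,cv2.COLOR_RGB2GRAY)
m=(g<75).astype(np.uint8); m[:170]=0;m[262:]=0;m[:,:295]=0;m[:,365:]=0
m=cv2.morphologyEx(m,cv2.MORPH_CLOSE,np.ones((9,9)))
r=cv2.minAreaRect(max(cv2.findContours(m,0,2)[0],key=cv2.contourArea));
P=np.array([onz(T,*p,.005) for p in cv2.boxPoints(r)]);print('plate',P.round(3),P.mean(0),[np.linalg.norm(P[i]-P[i-1]).round(3) for i in range(4)])
E
```

```text
base FL,FR,BR [array([0.6054, 0.1485, 0.027 ]), array([ 0.6325, -0.041 ,  0.027 ]), array([ 0.7613, -0.0282,  0.027 ])]
side base FR [ 0.63304421 -0.06295626  0.027     ] BR [ 0.76401525 -0.03595412  0.027     ]
knob [ 0.61524749 -0.00339578  0.112     ] (array([ 0.6157, -0.0031,  0.1095]), np.float64(0.0002)) side [ 0.6154368  -0.00675321  0.112     ]
pivot [0.67572543 0.00299923 0.083     ] side [ 0.67599239 -0.00919545  0.083     ]
mouth [0.61688463 0.09287039 0.1       ] (array([0.6165, 0.0934, 0.0971]), np.float64(0.0019))
tipl [ 0.57649683 -0.15607866  0.045     ]
tipr [ 0.5908317  -0.19613363  0.045     ]
heel [ 0.3869122  -0.23068495  0.045     ]
s tipl [ 0.58081787 -0.15924438  0.045     ]
s tipr [ 0.5917737  -0.20034594  0.045     ]
s heel [ 0.38495947 -0.23416604  0.045     ]
bars [array([ 0.553, -0.218,  0.042]), array([ 0.545, -0.186,  0.042]), array([ 0.534, -0.153,  0.042]), array([ 0.448, -0.237,  0.042]), array([ 0.441, -0.216,  0.042]), array([ 0.434, -0.193,  0.042])]
plate [[ 0.569 -0.123  0.005]
 [ 0.599 -0.224  0.005]
 [ 0.42  -0.274  0.005]
 [ 0.392 -0.175  0.005]] [ 0.49514289 -0.19911983  0.005     ] [np.float64(0.185), np.float64(0.105), np.float64(0.186), np.float64(0.103)]
```

```bash
python3 -m handwheel '19 -24.25 0 0 0 -13 0;19 -24.25 0 0 0 -13 0;19 -24.25 0 0 0 -26.5 0;19 -24.25 0 0 0 -26.5 0;19 -24.25 0 0 0 -26.5 0;19 -24.25 0 0 0 -26.5 0;19 -24.25 0 0 0 -26.5 0;19 -24.25 0 0 0 -26.5 0' 20
python3 -m handwheel '19 -24.25 0 0 0 0 0;19 -24.25 0 0 0 0 0;19 -24.25 0 0 0 0 0;19 -24.25 0 0 0 0 0;19 -24.25 0 0 0 0 0;19 -24.25 0 0 0 0 0;19 -24.25 0 0 0 0 0;19 -24.25 0 0 0 0 0'
```

```text
time_s: 0.77
position: [0.4069, 0.2604, 0.231]
tool_rot: [[-0.647, 0.762, 0.0], [0.762, 0.647, -0.001], [-0.001, -0.001, -1.0]]
ft_force: [0.1, 0.2, -0.5]
grip_width: 0.0
gripper_force: 0.0
time_s: 1.43
position: [0.5967, 0.0171, 0.2302]
tool_rot: [[-0.647, 0.762, -0.001], [0.762, 0.647, -0.001], [-0.0, -0.001, -1.0]]
ft_force: [-1.2, -0.2, -0.1]
grip_width: -0.0002
gripper_force: 0.0
```

```bash
python3 -m handwheel '0 0 -4 0 0 0 0;0 0 -8 0 0 0 0;0 0 -11 0 0 0 0;0 0 -13.8 0 0 0 0;0 0 -13.8 0 0 0 0;0 0 -13.8 0 0 0 0'
python3 - <<'E'
from h import *
t=snap('top','t1.png'); s=snap('side','s1.png')
a=cv2.resize(t['color'][95:195,180:290,::-1],None,fx=4,fy=4,interpolation=cv2.INTER_CUBIC)
b=cv2.resize(s['color'][100:200,315:415,::-1],None,fx=3.5,fy=3.5,interpolation=cv2.INTER_CUBIC)
o=np.zeros((400,800,3),np.uint8);o[:,:440]=a;o[:350,440:790]=b;cv2.imwrite('pics/c1.png',o)
E
```

```text
time_s: 1.93
position: [0.5942, 0.0215, 0.0928]
tool_rot: [[-0.65, 0.76, -0.003], [0.76, 0.65, 0.0], [0.002, -0.002, -1.0]]
ft_force: [0.2, -0.3, 0.3]
grip_width: 0.0004
gripper_force: 0.0
```

View pics/c1.png

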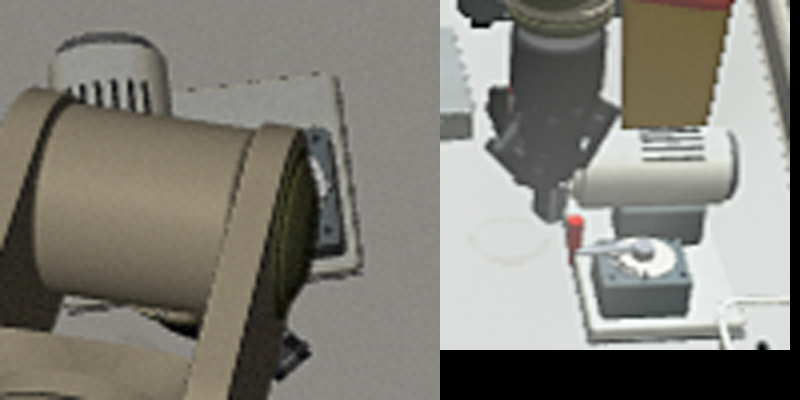

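The side view shows the shut fingers at (550,215), on the barrel side of the knob at (575,230) and clear of it. I'll push round the arc.

```bash
python3 -m handwheel '0.98 -1.11 0 0 0 0 0;1.15 -2 0 0 0 0 0;1.43 -2.82 0 0 0 0 0;1.9 -3.6 0 0 0 0 0;2.36 -4.33 0 0 0 0 0;3.0 -5.0 0 0 0 0 0;3.7 -5.5 0 0 0 0 0;4.3 -5.8 0 0 0 0 0'
python3 -m handwheel '0.5 -0.26 0 0 0 0 0;1.1 -0.45 0 0 0 0 0;1.1 -0.45 0 0 0 0 0;1.1 -0.45 0 0 0 0 0'
python3 - <<'E'
from h import *
s=snap('side','s2.png')
cv2.imwrite('pics/c2.png',cv2.resize(s['color'][100:200,315:415,::-1],None,fx=5,fy=5,interpolation=cv2.INTER_CUBIC))
E
```

```text
time_s: 2.7
position: [0.6381, -0.0375, 0.0931]
tool_rot: [[-0.649, 0.76, -0.001], [0.76, 0.649, -0.0], [0.0, -0.001, -1.0]]
ft_force: [-5.3, 1.6, -1.0]
grip_width: -0.0003
gripper_force: 1.8
time_s: 3.03
position: [0.6487, -0.041, 0.093]
tool_rot: [[-0.65, 0.76, -0.0], [0.76, 0.65, 0.0], [0.0, -0.0, -1.0]]
ft_force: [-4.1, 1.6, -0.9]
grip_width: -0.0001
gripper_force: 1.7
```

View pics/c2.png

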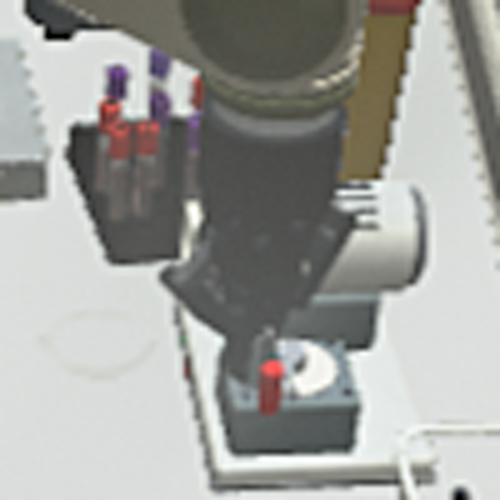

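The picture shows the knob at side pixel (369,174), swung to the −y side and held by the fingers. I'll press a little further to confirm the stop.

```bash
python3 -m handwheel '0.4 -0.12 0 0 0 0 0;0.4 -0.12 0 0 0 0 0;0.4 -0.12 0 0 0 0 0'
python3 - <<'E'
from h import *
import pickle
S=pickle.load(open('d0.pkl','rb'))['side']
k=onz(S,369.4,174,.112); p=onz(S,353.3,162.3,.112); print(k,p,np.hypot(*(k-p)[:2]),'expected chord',2*.06*np.sin(.6))
E
```

```text
time_s: 3.33
position: [0.6507, -0.0412, 0.0929]
tool_rot: [[-0.65, 0.76, -0.005], [0.76, 0.65, 0.002], [0.004, -0.003, -1.0]]
ft_force: [-11.4, 3.2, 1.5]
grip_width: 0.0002
gripper_force: 4.9
[ 0.66016491 -0.06090618  0.112     ] [ 0.6154368  -0.00675321  0.112     ] 0.07023637111619066 expected chord 0.06775709680740424
```

The force rose to 11.8 N with hardly any further travel, and the chord matches 1.2 rad, so the lever is at its stop. Releasing it now.

```bash
python3 -m handwheel '-1.3 1.5 0 0 0 0 0;-2 2.3 3 0 0 0 0;-2 2.3 7 0 0 0 0;-2 2.3 11 0 0 0 0;-2 2.3 11 0 0 0 0'
python3 -m handwheel '-6 -9 0 0 0 30 0.7;-14 -18.2 0 0 0 65.5 0.7;-14 -18.2 0 0 0 65.5 0.7;-14 -18.2 0 0 0 65.5 0.7;-14 -18.2 0 0 0 65.5 0.7;-14 -18.2 0 0 0 65.5 0.7;-14 -18.2 0 0 0 65.5 0.7;-14 -18.2 0 0 0 65.5 0.7'
python3 -m handwheel '0 0 0 0 0 3.5 0.7;0 0 0 0 0 0 0.7;0 0 0 0 0 0 0.7;0 0 0 0 0 0 0.7'
python3 - <<'E'
from h import *
s=snap('side','s3.png');print(np.degrees(np.arctan2(*[status.observe()['tool_rot'][i][1] for i in(1,0)])), status.observe()['q'])
o=np.zeros((500,800,3),np.uint8)
o[:,:500]=cv2.resize(s['color'][175:275,255:355,::-1],None,fx=5,fy=5,interpolation=cv2.INTER_CUBIC)
o[:300,500:]=cv2.resize(s['color'][125:200,335:410,::-1],None,fx=4,fy=4,interpolation=cv2.INTER_CUBIC)
cv2.imwrite('pics/c3.png',o)
E
```

```text
time_s: 3.75
position: [0.6358, -0.0195, 0.2126]
tool_rot: [[-0.65, 0.759, 0.017], [0.759, 0.651, -0.004], [-0.014, 0.011, -1.0]]
ft_force: [0.3, -0.6, 1.0]
grip_width: -0.0001
gripper_force: 0.0
time_s: 4.42
position: [0.4922, -0.2033, 0.204]
tool_rot: [[-0.995, -0.098, 0.003], [-0.098, 0.995, -0.002], [-0.003, -0.002, -1.0]]
ft_force: [-0.6, 1.3, -1.3]
grip_width: 0.0597
gripper_force: 0.0
time_s: 4.75
position: [0.493, -0.2015, 0.2036]
tool_rot: [[-0.995, -0.096, 0.002], [-0.096, 0.995, -0.001], [-0.001, -0.001, -1.0]]
ft_force: [-0.1, 0.1, -0.9]
grip_width: 0.0598
gripper_force: 0.0
95.5188170380912 [-3.49742512e+01  2.12877400e+01  7.99684668e+01  1.39234464e-03
  7.86564710e+01 -1.30493374e+02]
```

View pics/c3.png

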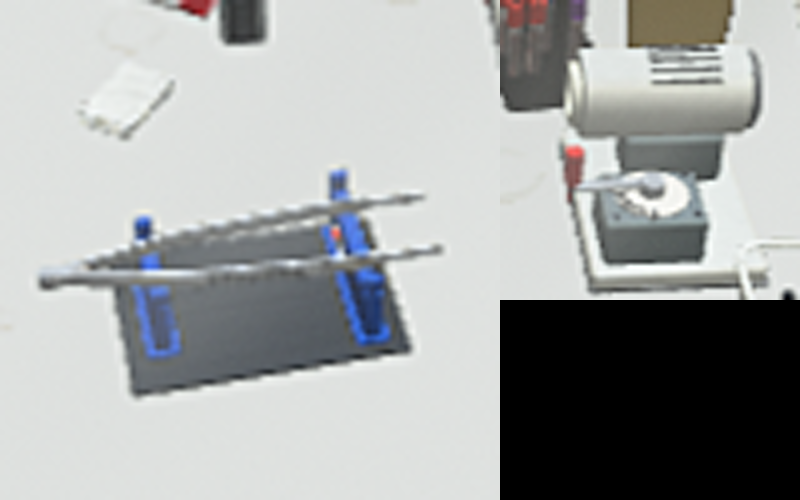

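The side view shows the knob back at rest, at crop (573,160). The forceps lie as they were, heel (264,230) and tips (339,214) and (343,225) in full-image pixels. The gripper is above them, so I'll turn it to the forceps' yaw (15.5°) and go down.

```bash
python3 -m handwheel '0 0 -4 0 0 5 0.8;0 -0.1 -8 0 0 10 0.8;0 -0.1 -11 0 0 10 0.8;0 -0.1 -13.5 0 0 10 0.8;0 -0.1 -15.5 0 0 10 0.8;0 -0.1 -17 0 0 10 0.8;0 -0.1 -17.8 0 0 10 0.8;0 -0.1 -17.8 0 0 10 0.8'
python3 - <<'E'
from h import *
s=snap('side','s4.png')
cv2.imwrite('pics/c4.png',cv2.resize(s['color'][175:275,235:375,::-1],None,fx=5.5,fy=5.5,interpolation=cv2.INTER_CUBIC))
E
```

```text
time_s: 5.47
position: [0.4922, -0.202, 0.024]
tool_rot: [[-0.964, -0.267, -0.002], [-0.267, 0.964, 0.001], [0.001, 0.002, -1.0]]
ft_force: [0.0, -0.1, 0.5]
grip_width: 0.0684
gripper_force: 0.0
```

View pics/c4.png

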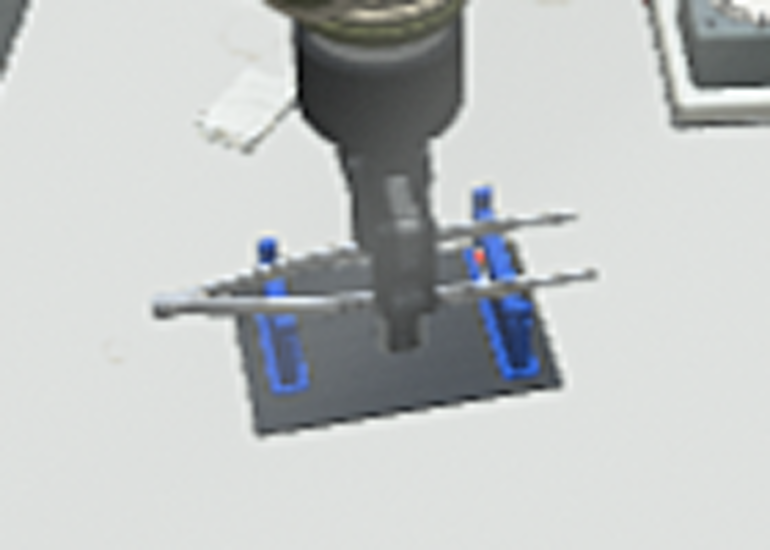

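The fingers straddle the forceps between the bars. Now I'll squeeze to 26 mm.

```bash
python3 -m handwheel '0 0 0 0 0 0 0.5;0 0 0 0 0 0 0.42;0 0 0 0 0 0 0.36;0 0 0 0 0 0 0.305;0 0 0 0 0 0 0.305;0 0 0 0 0 0 0.305;0 0 0 0 0 0 0.305;0 0 0 0 0 0 0.305' 30
```

```text
time_s: 6.18
position: [0.4935, -0.2028, 0.027]
tool_rot: [[-0.964, -0.267, 0.003], [-0.267, 0.964, -0.002], [-0.002, -0.003, -1.0]]
ft_force: [0.2, 0.8, 8.3]
grip_width: 0.0265
gripper_force: 10.0
```

```bash
python3 -m handwheel '0 0 1 0 0 0 0.305;0 0 3 0 0 0 0.305;0 0 5 0 0 0 0.305;0 0 7 0 0 0 0.305;0 0 9 0 0 0 0.305;0 0 11 0 0 0 0.305;0 0 11 0 0 0 0.305;0 0 11 0 0 0 0.305'
python3 -m handwheel '0 0 0 0 0 0 0.305;0 0 0 0 0 0 0.305;0 0 0 0 0 0 0.305'
python3 - <<'E'
from h import *
import pickle
t=snap('top','t5.png'); s=snap('side','s5.png'); pickle.dump({'top':t,'side':s},open('d5.pkl','wb'))
a=cv2.resize(t['color'][150:265,290:370,::-1],None,fx=4,fy=4,interpolation=cv2.INTER_CUBIC)
b=cv2.resize(s['color'][150:250,250:370,::-1],None,fx=4,fy=4,interpolation=cv2.INTER_CUBIC)
o=np.zeros((460,800,3),np.uint8);o[:,:320]=a;o[:400,320:]=b;cv2.imwrite('pics/c5.png',o)
E
```

```text
time_s: 6.85
position: [0.4928, -0.2024, 0.1365]
tool_rot: [[-0.964, -0.266, 0.002], [-0.266, 0.964, -0.001], [-0.002, -0.002, -1.0]]
ft_force: [-0.1, -0.6, -1.5]
grip_width: 0.0261
gripper_force: 7.3
time_s: 7.1
position: [0.4922, -0.2021, 0.1344]
tool_rot: [[-0.964, -0.266, -0.002], [-0.266, 0.964, 0.001], [0.001, 0.001, -1.0]]
ft_force: [-0.1, -0.6, 0.4]
grip_width: 0.0262
gripper_force: 7.3
```

View pics/c5.png

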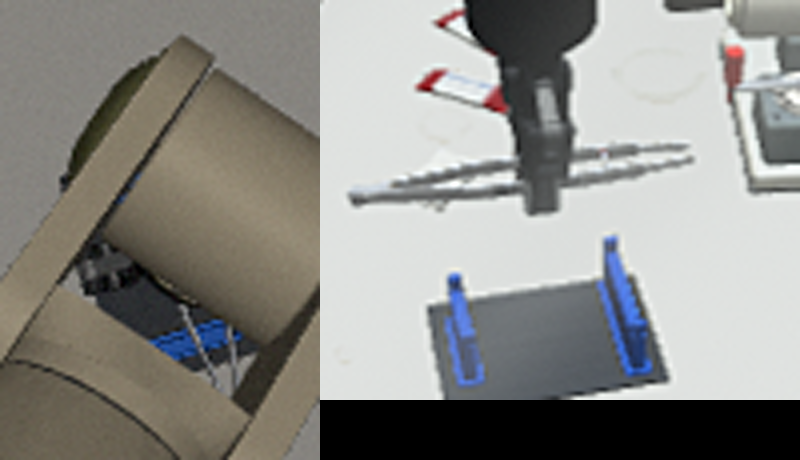

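The forceps are held clear of the rest. The tips are at side (341.8,186.8) and (343.3,190), the heel is at (258.8,198.8), and the red ring sits at the left leg. Next I'll check pitch, gap and reach, with the midline taken as the tool's own.

```bash
python3 - <<'E'
from h import *
import pickle
S=pickle.load(open('d5.pkl','rb'))['side']
s=status.observe();R=np.array(s['tool_rot']);p=np.array(s['position']);fx=-R[:,0];fx[2]=0;fx/=np.linalg.norm(fx);n=np.array([-fx[1],fx[0],0])
def pl(u,v,off):
    o,r=ray(S,u,v);q=o+r*((p+off*n-o)@n)/(r@n);return (q-p)@fx,q[2]
for nm,u,v,off in(('tipL',341.8,186.8,.006),('tipR',343.3,190,-.006),('heel',258.8,198.8,0)): print(nm,pl(u,v,off))
tl,tr=pl(341.8,186.8,.006),pl(343.3,190,-.006)
# gap from rays at equal height
a=onz(S,341.8,186.8,.15);b=onz(S,343.3,190,.15);print('gap',np.linalg.norm(a-b),(a-b)@n,'yaw',np.degrees(np.arctan2(fx[1],fx[0])))
E
```

```text
tipL (np.float64(0.09675373596073768), np.float64(0.14965039494342447))
tipR (np.float64(0.0975999287893691), np.float64(0.14868469910629267))
heel (np.float64(-0.11134278531539066), np.float64(0.15101552377528338))
gap 0.01314906139605873 0.013139136955527092 yaw 15.43631321433886
```

```bash
python3 - <<'E'
from h import *
import pickle
D=pickle.load(open('d0.pkl','rb'));T=D['top'];S=D['side']
a=onz(T,212.6,160.5,.1);b=onz(T,207.4,110,.1);print(a,b,np.degrees(np.arctan2(*(b-a)[1::-1])))
g=cv2.cvtColor(T['color'],cv2.COLOR_RGB2GRAY)
# base right edge & front edge, subpixel by strongest gradient
gx=cv2.Sobel(g,cv2.CV_32F,1,0);gy=cv2.Sobel(g,cv2.CV_32F,0,1)
def fit(P):
    v=cv2.fitLine(np.float32(P),cv2.DIST_HUBER,0,.01,.01).ravel();return v
P=[(258+np.abs(gx[r,258:276]).argmax(),r) for r in range(120,158)]
v=fit(P);q=[onz(T,*(v[2:]+k*v[:2]),.0) for k in(-15,15)];d=q[1]-q[0];print('right edge',np.degrees(np.arctan2(-d[1],-d[0]))%180)
P=[(c,160+np.abs(gy[160:180,c]).argmax()) for c in range(200,245)]
v=fit(P);q=[onz(T,*(v[2:]+k*v[:2]),.0) for k in(-15,15)];d=q[1]-q[0];print('front edge yaw',(np.degrees(np.arctan2(d[1],d[0]))+90+90)%180-90)
th=np.radians(6.5);f=np.array([np.cos(th),np.sin(th)]);m=np.array([.6168,.093])
s=status.observe();
for dep in(-.025,.03):
    tcp=m+f*(dep-.0975);print(dep,tcp,tcp-np.array(s['position'][:2]))
E
```

```text
[0.62300732 0.09150169 0.1       ] [0.74889379 0.10569634 0.1       ] 6.4333594190127155
right edge 4.3287147203034655
front edge yaw -6.0817031917710835
-0.025 [0.49508745 0.07913261] [0.00272755 0.28131166]
0.03 [0.5497339  0.08535878] [0.057374   0.28753784]
```

```bash
python3 -m handwheel '-3 3 0 0 0 0 0.305;-3.2 6 0 0 0 -3 0.305;-3.2 9.5 0 0 0 -6 0.305;-3.2 13 0 0 0 -8.9 0.305;-3.2 16.5 0 0 0 -8.9 0.305;-3.2 20 0 0 0 -8.9 0.305;-3.2 23.5 0 0 0 -8.9 0.305;-3.2 26 0 0 0 -8.9 0.305'
python3 -m handwheel '0 1.4 -1 0 0 0 0.305;0 1.7 -2.5 0 0 0 0.305;0 1.7 -4 0 0 0 0.305;0 1.7 -4.9 0 0 0 0.305;1 1.8 -4.9 0 0 0 0.305;2.5 2 -4.9 0 0 0 0.305;2.5 2 -4.9 0 0 0 0.305;2.5 2 -4.9 0 0 0 0.305'
python3 - <<'E'
from h import *
import pickle
t=snap('top','t6.png'); s=snap('side','s6.png'); pickle.dump({'top':t,'side':s},open('d6.pkl','wb'))
a=cv2.resize(t['color'][130:230,180:260,::-1],None,fx=4.5,fy=4.5,interpolation=cv2.INTER_CUBIC)
b=cv2.resize(s['color'][110:200,310:400,::-1],None,fx=4.8,fy=4.8,interpolation=cv2.INTER_CUBIC)
o=np.zeros((460,800,3),np.uint8);o[:450,:360]=a;o[:432,360:792]=b;cv2.imwrite('pics/c6.png',o)
E
```

```text
time_s: 7.87
position: [0.46, 0.0602, 0.1351]
tool_rot: [[-0.993, -0.115, -0.001], [-0.115, 0.993, 0.0], [0.001, 0.0, -1.0]]
ft_force: [1.1, -1.0, -0.4]
grip_width: 0.0263
gripper_force: 7.3
time_s: 8.53
position: [0.4855, 0.0777, 0.0859]
tool_rot: [[-0.993, -0.114, -0.001], [-0.114, 0.993, 0.0], [0.001, 0.0, -1.0]]
ft_force: [-0.7, 0.2, -0.4]
grip_width: 0.0262
gripper_force: 7.3
```

View pics/c6.png

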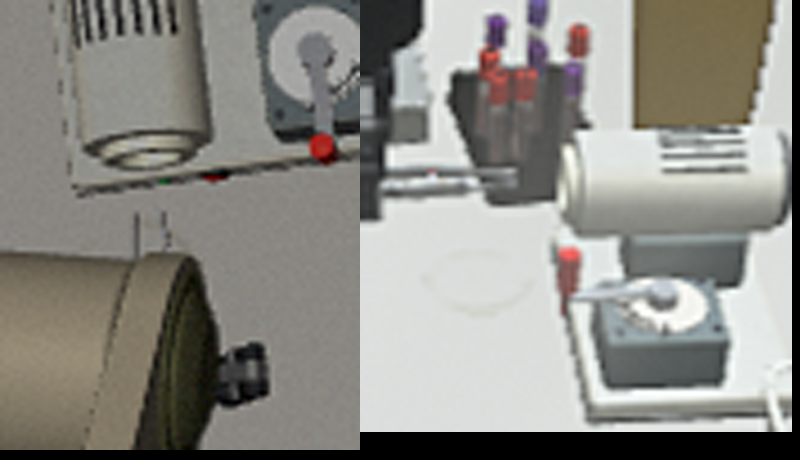

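The top view shows the tips at (210.3,176.7) and (216.7,176.7), just in front of the collar, which is centred near (213,164). The side view shows them level with the mouth. Checking the alignment numerically:

```bash
python3 - <<'E'
from h import *
import pickle
D=pickle.load(open('d6.pkl','rb'));T,S=D['top'],D['side']
s=status.observe();p=np.array(s['position']);R=np.array(s['tool_rot']);fx=-R[:,0]
print('cmd tip mid',p+fx*.0975+[0,0,.015])
l,r=onz(T,210.3,176.7,.1),onz(T,216.7,176.7,.1);print('top tips',l,r,(l+r)/2)
print('side tips',onz(S,342.2,146.5,.1))
for nm,m in(('mouth',(.6168,.093,.1)),):
    print(nm,proj(T,m),proj(S,m))
    e=np.array([-.113,.9936,0]);ax=np.array([.9936,.113,0])
    for k in(.0255,-.0255): print('collar edge y',proj(T,np.array(m)+k*e), 'z',proj(S,np.array(m)+[0,0,k]))
g=cv2.cvtColor(T['color'],cv2.COLOR_RGB2GRAY);print(g[158:170:2,200:228].tolist())
E
```

```text
cmd tip mid [0.58163883 0.08881196 0.10101326]
top tips [0.58344547 0.09653371 0.1       ] [0.58327746 0.08120205 0.1       ] [0.58336147 0.08886788 0.1       ]
side tips [0.58160058 0.09497921 0.1       ]
mouth [211.94565038 163.03504348] [353.43935733 147.23542346]
collar edge y [201.38086181 164.31637918] z [353.92130563 140.19368624]
collar edge y [222.49094965 161.7560715 ] z [352.97098819 154.07875575]
[[142, 143, 144, 144, 145, 145, 148, 147, 148, 150, 150, 150, 148, 138, 142, 139, 133, 117, 116, 128, 119, 116, 114, 109, 97, 80, 66, 111], [147, 142, 117, 104, 58, 53, 51, 51, 83, 105, 106, 137, 144, 167, 164, 162, 154, 149, 142, 136, 99, 87, 60, 60, 53, 54, 61, 109], [55, 52, 63, 102, 154, 161, 164, 169, 168, 164, 171, 171, 171, 167, 163, 155, 151, 143, 134, 125, 114, 99, 80, 54, 59, 109, 150, 148], [70, 57, 95, 140, 153, 115, 84, 62, 81, 86, 119, 158, 164, 166, 166, 166, 168, 163, 154, 129, 61, 50, 54, 86, 150, 146, 144, 147], [149, 145, 122, 76, 46, 46, 64, 91, 125, 141, 152, 162, 169, 148, 146, 127, 108, 81, 73, 96, 104, 152, 150, 142, 142, 144, 144, 145], [142, 148, 147, 148, 147, 150, 145, 148, 149, 142, 144, 144, 145, 143, 144, 150, 147, 147, 139, 127, 112, 102, 90, 78, 49, 28, 28, 27]]
```

The tips are on the bore axis to within about 2 mm. I'll slide straight in, slowly.

```bash
python3 -m handwheel '0.4 0.05 0 0 0 0 0.305;0.9 0.1 0 0 0 0 0.305;1.4 0.16 0 0 0 0 0.305;1.9 0.2 0 0 0 0 0.305;2.4 0.25 0 0 0 0 0.305;2.9 0.3 0 0 0 0 0.305;3.4 0.36 0 0 0 0 0.305;3.8 0.4 0 0 0 0 0.305'
python3 -m handwheel '0.4 0.05 0 0 0 0 0.305;0.8 0.1 0 0 0 0 0.305;1.2 0.13 0 0 0 0 0.305;1.6 0.17 0 0 0 0 0.305;2 0.22 0 0 0 0 0.305;2.4 0.27 0 0 0 0 0.305;2.6 0.3 0 0 0 0 0.305;2.6 0.3 0 0 0 0 0.305'
python3 -m handwheel '0 0 0 0 0 0 0.305;0 0 0 0 0 0 0.305;0 0 0 0 0 0 0.305;0 0 0 0 0 0 0.305'
python3 - <<'E'
from h import *
import pickle
t=snap('top','t7.png'); s=snap('side','s7.png'); pickle.dump({'top':t,'side':s},open('d7.pkl','wb'))
a=cv2.resize(t['color'][130:230,180:260,::-1],None,fx=4.5,fy=4.5,interpolation=cv2.INTER_CUBIC)
b=cv2.resize(s['color'][110:200,310:400,::-1],None,fx=4.8,fy=4.8,interpolation=cv2.INTER_CUBIC)
o=np.zeros((460,800,3),np.uint8);o[:450,:360]=a;o[:432,360:792]=b;cv2.imwrite('pics/c7.png',o)
p=status.observe();print(np.array(p['position'])-np.array(p['tool_rot'])[:,0]*.0975+[0,0,.015],p['wrist_torque'])
E
```

```text
time_s: 9.3
position: [0.5242, 0.0818, 0.0863]
tool_rot: [[-0.993, -0.114, 0.0], [-0.114, 0.993, -0.0], [-0.0, -0.0, -1.0]]
ft_force: [0.4, -0.6, -0.2]
grip_width: 0.0265
gripper_force: 7.3
time_s: 9.97
position: [0.55, 0.0847, 0.0863]
tool_rot: [[-0.993, -0.114, 0.0], [-0.114, 0.993, -0.0], [-0.0, -0.0, -1.0]]
ft_force: [0.3, 0.1, -0.7]
grip_width: 0.026
gripper_force: 7.3
time_s: 10.3
position: [0.5495, 0.0847, 0.0864]
tool_rot: [[-0.993, -0.114, -0.0], [-0.114, 0.993, 0.0], [0.0, 0.0, -1.0]]
ft_force: [-0.1, 0.0, -1.5]
grip_width: 0.026
gripper_force: 7.3
[0.64637531 0.09577756 0.1013702 ] [ 0.02093989 -0.07331943 -0.00704991]
```

View pics/c7.png

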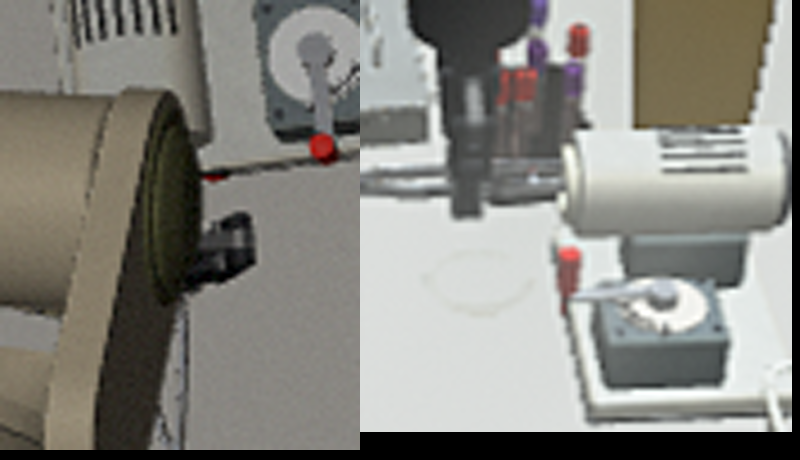

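The side view shows the legs running level into the collar at (565,180), with the lever at rest. There is no lateral force and the width is steady at 26.0 mm, so I'll hand in.

```bash
python3 -c "
from rig import env
print(env.close_job())"
```

```text
the job is handed in; nothing more can be done
None
```

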